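# Shut the tagged air valve in the bench supply box

## Robot

A 6-joint arm with a two-finger parallel gripper is mounted at the origin on the work surface. World frame = base frame: x ahead of the robot, y to its left, z up, the work surface at z = 0. Lengths are in m, angles in rad, forces in N, time in s.
With the tool pointing down it reaches from about 0.3 to 0.85 m from the base axis. Payload 5.4 kg.
Tool frame: the origin (TCP) lies at the very end of the fingers, on their centre line; the grasp point (between the pads) lies manip.grasp_offset behind it (manip.grasp_offset is the distance from the TCP to the grasp point, in m); z points along the fingers, y is the line along which they close (so a half turn about z gives the same grasp; the last joint's range is limited). The gripper opens to 85 mm and grips with 20 to 120 N. Pads are 22 mm wide; open, the fingers measure 114 mm over their backs; the gripper's body (76 mm by 85 mm) begins 54 mm behind the grasp point. The pads swing forward as they close: fully open they stand 13 mm farther back than shut.
Start: joints at [0.931, 0.158, 1.597, -0, 1.386, -0.21], TCP at [0.24, 0.523, 0.193] pointing down, gripper open.
Joint ranges: [-2.91, 2.91], [-0.94, 2.29], [0.18, 2.7], [-1.29, 4.43], [0.17, 2.64], [-3, 3]. Speed limits (rad/s): [2.57, 2.57, 3.14, 3.14, 3.14, 3.14].

## Interface

Orientations are given as a unit quaternion [w, x, y, z].
In Python, from station import manip gives the robot as it stands.
- The arm moves only by the shell command python3 -m inch 'ROWS' [FORCE]. ROWS is JSON, a list of rows, each an object with "dp": the shift along the world's x, y, z normalised to -1 to 1, where 1 is 5 cm, a list of three; "angular": the turn, a rotation vector about the world's x, y, z normalised to -1 to 1, where 1 is 0.08 rad, a list of three; "gripper": the opening in per cent of the stroke, from 0 (shut) to 100 (fully open). In form: [{"dp": [dx, dy, dz], "angular": [wx, wy, wz], "gripper": gripper}, ...]. A call has 1 to 10 rows; each row shifts and turns the commanded pose from where the row before left it; what a row does not reach is not made up. A row lasts 1/8 s, in which the tool goes at most 62.5 mm and 10.7 degrees, less where a joint would pass 70% of its speed; a pose out of reach is approached as far as the arm can. A call with a number of a shift or a turn outside -1 to 1 is refused whole. A call with a gripper value outside its range is refused whole. The fingers move at their own pace and stop on an object; FORCE is the grip in N (left out, the last holds). Time passes only in rows, so rows that do not move let the fingers close. It gives the time, the measured TCP pose, the force, the opening and the grip force at its end, in the units of the state.
- manip.get_state(): the state, without advancing time (a new reading comes with each control period).
- manip.camera(name): name is "side" or "top" or "wrist"; returns the picture (400x640x3 uint8, red, green, blue); there is no depth.
- manip.camera_model(name): a dict with "vertical_fov" (degrees; the focal length in pixels is half the picture's height over the tangent of half this angle, whatever the lens; pixels are square), "cx", "cy" (the principal point, pixels), "distortion" ([k1, k2, p1, p2, k3] as OpenCV has them; the pictures are not rectified), "eye" and "rotation" of the camera in the world. Camera axes: x right, y up, looking along -z (the intrinsics and any distortion apply to the point x, -y, -z); pixel columns grow to the right and rows downward; lengths in m; the calibration is good to about 2 mm. A picture is of the moment at which its call begins: read the wrist's pose just before it. camera_model takes no time and is no camera call; for the wrist camera it gives the pose at the moment of the call.
- manip.job_done(): hands the job in; it is judged then, once.
The state is a dict: "time": time; "joint_positions": joint angles; "dq": joint speeds; "effort": joint torques, N m; "ee_pos": TCP position; "orientation": TCP orientation; "wrist_force": force on the tool from outside, world axes, zero at the start; "ft_torque": the same for the moment, N m; "grip_width": finger opening in m; "grip_force": force on a finger pad.
Only numpy, scipy, OpenCV 4.12 (cv2) and the standard library are available. Lean on these libraries where they do the work, as an engineer would, in place of code of your own. Each camera call takes 0.05 s, during which the arm holds its last target. There are 200 camera calls.

## Task

The air line with the tagged valve is due for work: shut it off at the bench's air-supply box. Push the sliding cover fully aside by its upstanding pull, then push the lever of the valve that carries the round tag all the way round to its stop, crosswise to its pipe. Only push gently with the fingers, never pinch the pull or a lever nor force them against their stops; leave the other valve open, the cover open, and the things lying around the box where they are.

Things in the scene. Friction and masses are not known exactly. Their poses are not given: they have to be found in the camera images.
- air_box: Blue sheet-steel air-supply box fixed to the bench, 91 mm high. Origin on the bench, z up; it spans x -102 to +102 and y -245 to +255 mm. Front (-x side): gauge, regulator knob and two hose couplings, up to 36 mm proud. The -y half is open on top and holds two valves with their stems at x +15, y -178 and -80 mm (which one is tagged varies); the +y half has a fixed deck over which the cover slides
- opening (a point): Middle of the opening under the shut cover, at rim height 91 mm above the bench; axes as the box's. Opening: 176 mm clear in x between the steel rail lips, 248 mm in y. Inside, valve bodies beneath the levers reach 46 mm and pipes 42 mm above the bench
- cover (a joint): Sliding cover, aluminium sheet 186 x 250 mm, 3 mm thick, top face 85 mm above the bench. Value in m: 0 shut (over the valves), growing as the cover slides towards the box's +y, 0.235 fully open at its stop. It starts between 0 and 0.03, needs about 3 N to slide and stays where it is left
- cover_pull (a point): Middle of the cover's upstand pull, an upright strip 130 mm long along the box's x, 4 mm thick in y and standing from 85 to 104 mm above the bench; the point is 95 mm above the bench. The pull is at the middle of the cover, a small flat foot (2 mm high, 22 mm wide) on its +y side. Axes as the box's
- tagged_stem (a point): Point on the vertical turning axis of the tagged valve, 62 mm above the bench, halfway up its lever's thickness; axes as the box's. The tagged valve has a round aluminium disc, 36 mm across and 2 mm thick, lying flat under the nut on the turning axis; the other valve has none. Top of the nut 71 mm above the bench
- tagged_lever (a joint): Lever of the tagged valve, value in rad: 0 open, lever along its pipe and pointing to the box's -x; grows clockwise seen from above; 1.571 shut at its stop, lever crosswise and pointing to the box's +y. It starts between 0 and 0.15, takes about 0.3 N m (6 N pushed 50 mm from the axis) and stays where it is left
- tagged_grip (a point): Middle of the black grip of the tagged lever, 50 mm from the turning axis and 62 mm above the bench. The grip is 16 mm wide, 14 mm thick (55 to 70 mm above the bench) and runs from 23 to 75 mm from the axis. Its own x axis points from the grip back to the turning axis
- plain_stem (a point): The same point on the turning axis of the other valve, which has no disc and must stay open
- plain_lever (a joint): Lever of the other valve, same size, sense and stiffness; it starts between 0 and 0.15 and must stay open
- bracket: Bystander: blue machined fork bracket with two upright ears, 50 x 70 mm and 67 mm high, loose on the bench in front of the box; origin at the centre of its underside
- driver: Bystander: black screwdriver, 190 mm long, lying loose behind the box
- grease: Bystander: grey jar with a black lid, 54 mm across and 85 mm high, loose behind the box; origin at the centre of its underside
- bolt_tray: Bystander: grey open tray of bolts, 140 x 100 mm and 45 mm high, loose beyond the -y end of the box; origin at the centre of its underside

How it is judged:
On the way, in this order (a step that is already met when the one before it is completed fails the run):
1. the cover is pushed fully aside (within 20 mm of its stop) (value of joint cover above 0.215 m), for 0.1 s.
2. the tagged valve's lever is pushed shut (within 0.1 rad of its stop) (value of joint tagged_lever above 1.47 rad), for 0.2 s.
At the end, for the whole second after the job is handed in: The cover is open to within 20 mm of its stop, the tagged lever is shut to within 0.1 rad (6 degrees) of its stop, the other valve's lever is still open (below 0.3 rad), and the bracket, screwdriver, jar and tray are within 30 mm of where they started (value of joint cover above 0.215 m and value of joint tagged_lever above 1.47 rad and value of joint plain_lever below 0.3 rad and distance of each of bracket, driver, grease, bolt_tray from where it was at the start of the episode below 0.03 m); the robot touches nothing.
It fails at once if the other valve's lever is pushed towards shut (past 0.3 rad) (value of joint plain_lever above 0.3 rad).
It fails at once if the cover's pull is pinched or forced (over 38 N between fingers and cover) (contact force between the fingers and cover above 38 N).
It fails at once if a lever is pinched or forced (over 38 N between fingers and lever) (contact force between the fingers and tagged_lever above 38 N or contact force between the fingers and plain_lever above 38 N).
It fails at once if a bystander is lifted, carried or knocked away (moved over 30 mm) (distance of any of bracket, driver, grease, bolt_tray from where it was at the start of the episode above 0.03 m).
It also fails if it takes over 48 s, if anything falls off the work surface, if the arm or the gripper's body presses on something with over 40 N, if the wrist force passes 120 N, or if a joint passes its speed limit or range.

## Working session

There is one attempt and no reset: what is moved stays moved. The work goes in short steps, Python scripts to look and compute and a shell command to move; the robot and the scene stay as the last step left them, time stands still between calls to the robot, and variables do not carry over. Pictures are saved under pics/ and viewed, at most 10 in all, crops included, and the job is handed in when it is done.

```bash
ls; mkdir -p pics
python3 - <<'E'
from station import manip
import cv2
for n in("top","side"):
    m=manip.camera_model(n);print(n,m)
    cv2.imwrite(f"pics/{n}0.png",manip.camera(n)[:,:,::-1])
print(manip.get_state(),manip.grasp_offset)
E
```

```text
pics
top {'vertical_fov': 56.72878124644109, 'cx': 316.9732094756317, 'cy': 202.44361598380215, 'distortion': array([-0.08195803,  0.        ,  0.        ,  0.        ,  0.        ]), 'eye': array([ 0.44599428, -0.0577708 ,  0.85654595]), 'rotation': array([-0.69839   , -0.05990108,  0.05167609,  0.71133174])}
side {'vertical_fov': 52.264237096787454, 'cx': 313.75588443156664, 'cy': 195.84024815964312, 'distortion': array([-0.10424855,  0.        ,  0.        ,  0.        ,  0.        ]), 'eye': array([ 0.27192739, -0.64369187,  0.92673433]), 'rotation': array([ 0.92013851,  0.32228406, -0.06578951, -0.21248496])}
{'time': 0.1, 'joint_positions': array([ 9.30901526e-01,  1.59023268e-01,  1.59813101e+00,  1.34807024e-05,
        1.38618934e+00, -2.10105422e-01]), 'dq': array([ 3.72870694e-04, -9.74693426e-05, -2.70479529e-03,  1.56816200e-03,
       -1.68174236e-03,  1.79475873e-03]), 'effort': array([-4.33139430e-04, -3.96990824e+01, -3.32335997e+01, -2.72946909e-04,
        4.22823185e-03, -1.63114714e-05]), 'ee_pos': array([0.23923285, 0.52219305, 0.19168212]), 'orientation': array([-3.67014894e-04,  2.13245674e-01,  9.76998217e-01, -7.94866434e-04]), 'wrist_force': array([ 0.60510986, -0.10667005, -0.20815112]), 'ft_torque': array([-0.0038791 ,  0.03398138, -0.00554817]), 'grip_force': 0.0, 'grip_width': 0.08538367103814437} 0.0187
```

View pics/top0.png

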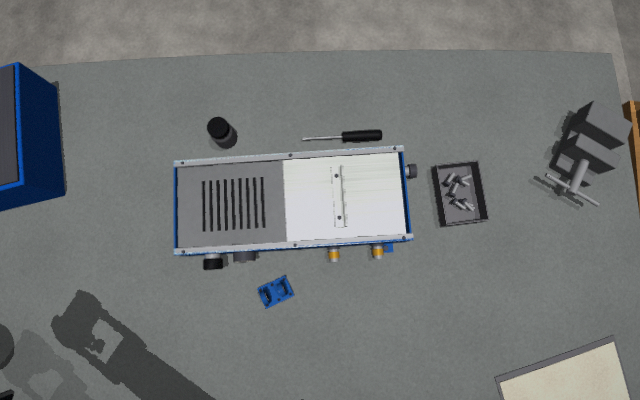

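View pics/side0.png

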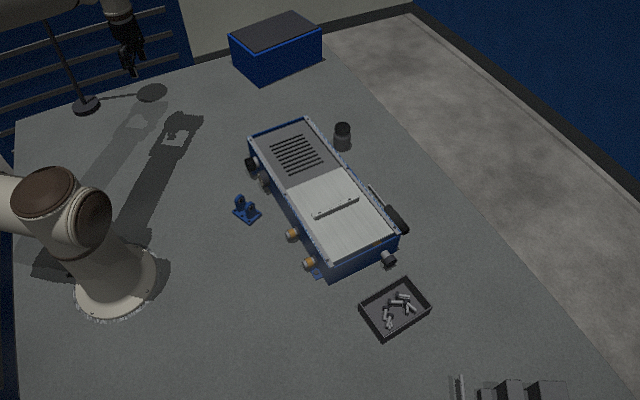

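The top view shows the box rim corners near (174,161), (404,147), (412,240) and (175,254), and the white cover with its pull from about (335,166) to (342,226). The bracket is at (275,291), the tray at (460,194), the jar at (221,131) and the driver at (345,136).

```bash
cat > h.py <<'E'
from station import manip
import numpy as np, cv2
from scipy.spatial.transform import Rotation as R
def Rm(m):
    q=np.asarray(m["rotation"],float); return q if q.ndim==2 else R.from_quat(np.r_[q[1:],q[0]]).as_matrix()
def K(m):
    f=200/np.tan(np.radians(m["vertical_fov"])/2); return np.array([[f,0,m["cx"]],[0,f,m["cy"]],[0,0,1]])
def ray(m,px,z):
    u=cv2.undistortPoints(np.array(px,float).reshape(-1,1,2),K(m),np.array(m["distortion"]))[:,0]
    d=np.c_[u[:,0],-u[:,1],-np.ones(len(u))]@Rm(m).T
    e=np.array(m["eye"]); return e+d*((z-e[2])/d[:,2])[:,None]
def proj(m,P):
    p=(np.atleast_2d(P)-m["eye"])@Rm(m); p=p*[1,-1,-1]
    return cv2.projectPoints(p,np.zeros(3),np.zeros(3),K(m),np.array(m["distortion"]))[0][:,0]
def local(c,yaw,P): # box->world
    P=np.atleast_2d(P); return np.r_[c,0]+P@R.from_euler('z',yaw).as_matrix().T
E
python3 - <<'E'
from h import *
m=manip.camera_model("top")
c=ray(m,[(174,161),(404,147),(412,240),(175,254)],.091)[:,:2]
print(c.round(3)); print([np.linalg.norm(c[i]-c[i-1]).round(3) for i in range(4)])
# box corners order: (+x,+y),(+x,-y),(-x,-y),(-x,+y)
b=np.array([(.102,.255),(.102,-.245),(-.102,-.245),(-.102,.255)])
A=R.align_vectors(np.c_[c-c.mean(0),0*c[:,:1]],np.c_[b-b.mean(0),0*b[:,:1]])[0]
yaw=A.as_euler('zyx')[0]; ctr=c.mean(0)-A.as_matrix()[:2,:2]@b.mean(0)
print("ctr",ctr,"yaw",yaw)
p=ray(m,[(335,166),(342,226)],.104)[:,:2];print("pull",p, ((p-ctr)@A.as_matrix()[:2,:2]).round(3))
im=cv2.imread("pics/top0.png"); ims=cv2.imread("pics/side0.png")
ms=manip.camera_model("side")
P=local(ctr,yaw,np.c_[b,[.091]*4])
q=[local(ctr,yaw,[0,-.12+s,.104])[0] for s in(0,.235)]
for mm,i in((m,im),(ms,ims)):
    for x in proj(mm,np.r_[P,q]): cv2.circle(i,tuple(int(round(t)) for t in x),2,(0,0,255),-1)
cv2.imwrite("pics/chk.png",np.hstack([im[100:320,150:510],ims[80:300,200:440]]))
cs=proj(ms,P);print(cs.round())
E
```

```text
[[ 0.665  0.259]
 [ 0.685 -0.239]
 [ 0.486 -0.245]
 [ 0.465  0.248]]
[np.float64(0.201), np.float64(0.499), np.float64(0.2), np.float64(0.493)]
ctr [0.57541973 0.00080725] yaw 0.041119704857941385
pull [[ 0.64235465 -0.0890565 ]
 [ 0.51639393 -0.10014871]] [[ 0.063 -0.093]
 [-0.063 -0.098]]
[[307. 115.]
 [401. 233.]
 [328. 269.]
 [246. 137.]]
```

View pics/chk.png

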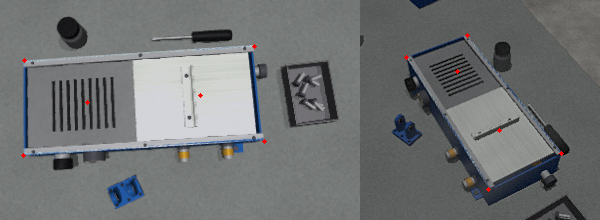

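The red projected corners sit on the box rim in both views, so the box pose is good (centre about (0.575, 0.001), yaw 0.041). The pull is at box y ≈ -0.095. I'll close the fingers and go to the -y side of the pull, above it.

```bash
python3 -m inch '[{"dp":[0.4,-0.8,0],"angular":[0,0,0.6],"gripper":0},{"dp":[0.4,-0.8,0],"angular":[0,0,0.6],"gripper":0},{"dp":[0.4,-0.8,0],"angular":[0,0,0.6],"gripper":0},{"dp":[0.4,-0.8,0],"angular":[0,0,0.6],"gripper":0},{"dp":[0.4,-0.8,0],"angular":[0,0,0.6],"gripper":0},{"dp":[0.4,-0.8,0],"angular":[0,0,0.6],"gripper":0},{"dp":[0.4,-0.8,0],"angular":[0,0,0.6],"gripper":0},{"dp":[0.4,-0.8,0],"angular":[0,0,0.6],"gripper":0},{"dp":[0.4,-0.8,0],"angular":[0,0,0.6],"gripper":0},{"dp":[0.4,-0.8,0],"angular":[0,0,0.5],"gripper":0}]'
```

```text
time: 1.35
ee_pos: [0.4398, 0.1213, 0.1923]
orientation: [-0.0, -0.022, 1.0, 0.0]
wrist_force: [0.2, -0.2, -0.1]
grip_width: -0.0
grip_force: 0.0
```

```bash
python3 -m inch '[{"dp":[0.47,-0.84,0],"angular":[0,0,0],"gripper":0},{"dp":[0.47,-0.84,0],"angular":[0,0,0],"gripper":0},{"dp":[0.47,-0.84,0],"angular":[0,0,0],"gripper":0},{"dp":[0.47,-0.84,0],"angular":[0,0,0],"gripper":0},{"dp":[0.47,-0.84,0],"angular":[0,0,0],"gripper":0},{"dp":[0.47,-0.84,0],"angular":[0,0,0],"gripper":0},{"dp":[0,0,-0.9],"angular":[0,0,0],"gripper":0},{"dp":[0,0,0],"angular":[0,0,0],"gripper":0}]'
python3 - <<'E'
from h import *
m=manip.camera_model("wrist"); w=manip.camera("wrist")[:,:,::-1]; s=manip.camera("side")[:,:,::-1]
cv2.imwrite("pics/w1.png",np.vstack([np.hstack([w,s[100:300,200:440].repeat(2,0)[:400,:240]])])[:, :800]) if 0 else None
crop=cv2.resize(s[150:300,250:430],None,fx=2.2,fy=2.2)
out=np.zeros((400,1040,3),np.uint8); out[:,:640]=w; out[:330,640:1036]=crop
cv2.imwrite("pics/w1.png",cv2.resize(out,(800,308)))
print(proj(m,local([.5754,.0008],.041,[[.065,-.095,.104],[-.065,-.095,.104]])))
E
```

```text
time: 2.35
ee_pos: [0.5773, -0.1282, 0.143]
orientation: [-0.004, -0.021, 1.0, 0.002]
wrist_force: [0.1, 0.6, -0.9]
grip_width: 0.0
grip_force: 0.0
[[360.27694348 284.59677903]
 [367.02846391 125.0047542 ]]
```

View pics/w1.png

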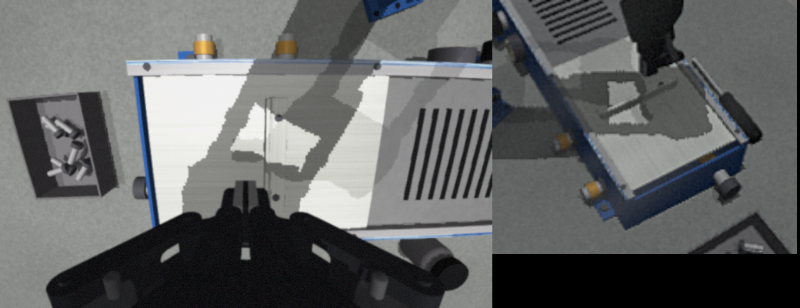

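The wrist view shows the pull as a thin line at about (266,98)-(266,210) in the picture, with its foot to the right of it. The strip is therefore nearer box y -0.107, so I'll back off a little in -y before going down.

```bash
python3 -m inch '[{"dp":[0,-0.3,0],"angular":[0,0,0],"gripper":0},{"dp":[0,0,-0.5],"angular":[0,0,0],"gripper":0},{"dp":[0,0,-0.4],"angular":[0,0,0],"gripper":0},{"dp":[0,0,0],"angular":[0,0,0],"gripper":0}]'
```

```text
time: 2.95
ee_pos: [0.5794, -0.144, 0.1011]
orientation: [-0.001, -0.021, 1.0, 0.001]
wrist_force: [1.3, -0.0, 0.3]
grip_width: 0.0003
grip_force: 0.0
```

```bash
python3 -m inch '[{"dp":[0,0,-0.18],"angular":[0,0,0],"gripper":0},{"dp":[0,0.1,0],"angular":[0,0,0],"gripper":0},{"dp":[0,0.15,0],"angular":[0,0,0],"gripper":0},{"dp":[0,0.15,0],"angular":[0,0,0],"gripper":0},{"dp":[0,0.15,0],"angular":[0,0,0],"gripper":0},{"dp":[-0.01,0.2,0],"angular":[0,0,0],"gripper":0},{"dp":[-0.01,0.2,0],"angular":[0,0,0],"gripper":0},{"dp":[-0.01,0.2,0],"angular":[0,0,0],"gripper":0}]'
```

```text
time: 3.95
ee_pos: [0.579, -0.086, 0.0936]
orientation: [-0.0, -0.021, 1.0, 0.0]
wrist_force: [0.7, 0.3, 0.2]
grip_width: -0.0002
grip_force: 0.0
```

Run:
```python
from h import *
s=manip.camera("side")[:,:,::-1]; w=manip.camera("wrist")[:,:,::-1]
out=np.zeros((400,800,3),np.uint8)
out[:,:400]=cv2.resize(s[120:280,240:400],(400,400)); out[:250,400:]=cv2.resize(w,(400,250))
cv2.imwrite("pics/s2.png",out)
print(manip.get_state()["wrist_force"],manip.get_state()["ee_pos"])
```

```text
[-0.548652   -0.43191918  0.44235793] [ 0.57896507 -0.08560026  0.09353822]
```

View pics/s2.png

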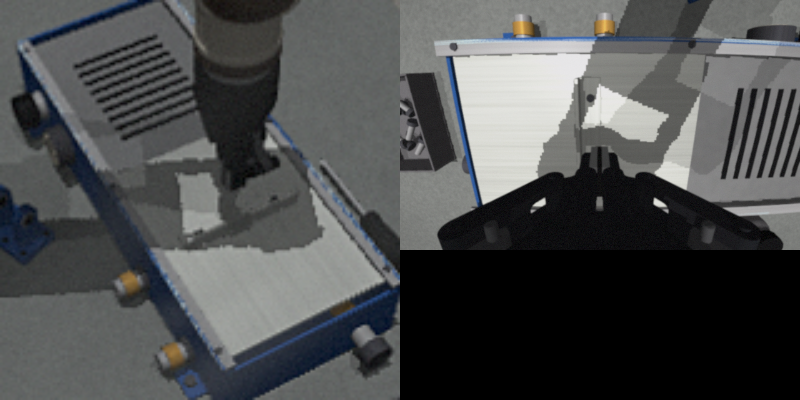

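The side crop shows the pull unmoved, at side pixels about (314,216)-(360,198), with the fingertips behind it on its +y side. The wrist view shows the same. I'll recompute the pull from the side rays, and the finger extents.

Run:
```python
from h import *
ms=manip.camera_model("side"); mt=manip.camera_model("top"); mw=manip.camera_model("wrist")
c=np.array([.5754,.0008]);M=R.from_euler('z',.0411).as_matrix()
L=lambda P:((P-np.r_[c,0])@M).round(4)
print("side pull",L(ray(ms,[(314,216),(360,198)],.100)))
print("top strip R edge",L(ray(mt,[(342,166),(346,226)],.100)))
print("wrist pull",L(ray(mw,[(1.6*177,1.6*78),(1.6*177,1.6*150)],.104)))
print("tcp",L(manip.get_state()["ee_pos"][None]), proj(ms,manip.get_state()["ee_pos"]), proj(mw,manip.get_state()["ee_pos"]))
s=manip.camera("side");w=manip.camera("wrist")
out=np.zeros((500,800,3),np.uint8)
out[:,:400]=cv2.resize(s[170:230,300:348],(400,500)); out[:,400:]=cv2.resize(w[100:300,220:380],(400,500))
cv2.imwrite("pics/s3.png",out[:,:,::-1])
```

```text
side pull [[-0.0628 -0.1038  0.1   ]
 [ 0.0679 -0.1105  0.1   ]]
top strip R edge [[ 0.0633 -0.1074  0.1   ]
 [-0.0632 -0.1069  0.1   ]]
wrist pull [[-0.0631 -0.1075  0.104 ]
 [ 0.0064 -0.1095  0.104 ]]
tcp [[ 0.     -0.0865  0.0935]] [[332.43030855 203.0982411 ]] [[320.30964812 224.3530928 ]]
```

View pics/s3.png

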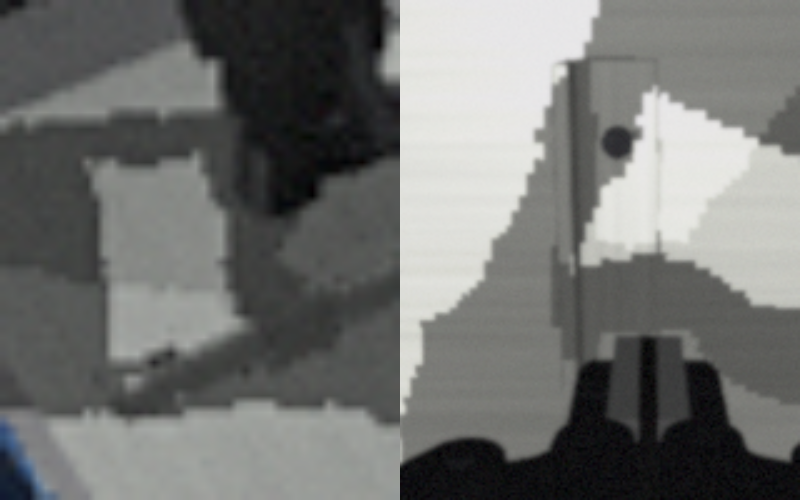

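The fingers appear to have passed over the pull without force. In both views the tip shows higher than the reported TCP projects: side row about 195 against 203, wrist row about 234 against 224. I'll work out the real tip height.

Run:
```python
from h import *
ms=manip.camera_model("side"); mw=manip.camera_model("wrist"); p=manip.get_state()["ee_pos"]
for dz in (0,.01,.02,.03):
  for dx in (-.011,.011): print(dz,dx,proj(ms,p+[dx,-.01,dz]).round(1),proj(mw,p+[dx,0,dz]).round(1))
print(manip.get_state()["grip_width"])
```

```text
0 -0.011 [[330.6 207.7]] [[321.1 208.2]]
0 0.011 [[338.3 204.6]] [[319.6 240. ]]
0.01 -0.011 [[330.7 205.3]] [[321.2 213.2]]
0.01 0.011 [[338.4 202.2]] [[319.6 246.5]]
0.02 -0.011 [[330.8 202.9]] [[321.3 218.9]]
0.02 0.011 [[338.5 199.8]] [[319.7 253.7]]
0.03 -0.011 [[330.8 200.5]] [[321.5 225.2]]
0.03 0.011 [[338.7 197.4]] [[319.7 261.8]]
0.0001897531641779589
```

The tips really sit higher than the TCP reading suggests. I'll lift, return to the -y side and probe down gently by force.

```bash
python3 -m inch '[{"dp":[0,0,0.6],"angular":[0,0,0],"gripper":0},{"dp":[0,-0.7,0],"angular":[0,0,0],"gripper":0},{"dp":[0,-0.7,0],"angular":[0,0,0],"gripper":0},{"dp":[0,0,-0.3],"angular":[0,0,0],"gripper":0},{"dp":[0,0,-0.3],"angular":[0,0,0],"gripper":0},{"dp":[0,0,-0.06],"angular":[0,0,0],"gripper":0},{"dp":[0,0,0],"angular":[0,0,0],"gripper":0}]'; python3 -m inch '[{"dp":[0,0,-0.04],"angular":[0,0,0],"gripper":0},{"dp":[0,0,0],"angular":[0,0,0],"gripper":0}]'
```

```text
time: 5.03
ee_pos: [0.5788, -0.1559, 0.0901]
orientation: [-0.0, -0.022, 1.0, 0.0]
wrist_force: [-0.2, 0.0, 0.1]
grip_width: -0.0005
grip_force: 0.0
time: 5.28
ee_pos: [0.5794, -0.1567, 0.0889]
orientation: [0.0, -0.021, 1.0, -0.0]
wrist_force: [-0.4, -0.1, -0.0]
grip_width: 0.0001
grip_force: 0.0
```

```bash
python3 -m inch '[{"dp":[0,0,-0.06],"angular":[0,0,0],"gripper":0},{"dp":[0,0,0],"angular":[0,0,0],"gripper":0}]'
```

```text
time: 5.52
ee_pos: [0.5789, -0.1567, 0.0853]
orientation: [-0.0, -0.021, 1.0, 0.0]
wrist_force: [0.7, -0.3, -0.4]
grip_width: -0.0001
grip_force: 0.0
```

```bash
for i in 1; do python3 -m inch '[{"dp":[0,0,-0.06],"angular":[0,0,0],"gripper":0},{"dp":[0,0,0],"angular":[0,0,0],"gripper":0}]'; done
```

```text
time: 5.78
ee_pos: [0.5788, -0.1567, 0.0822]
orientation: [-0.0, -0.021, 1.0, 0.0]
wrist_force: [-0.0, 0.4, 0.4]
grip_width: -0.0004
grip_force: 0.0
```

```bash
python3 -m inch '[{"dp":[0,0,-0.06],"angular":[0,0,0],"gripper":0},{"dp":[0,0,0],"angular":[0,0,0],"gripper":0}]' | grep -E "ee_pos|wrist"
python3 - <<'E'
from h import *
cv2.imwrite("pics/s4.png",cv2.resize(cv2.convertScaleAbs(manip.camera("side")[170:240,300:370,::-1],alpha=2),(560,560),interpolation=cv2.INTER_NEAREST))
p=manip.get_state()["ee_pos"];print((proj(manip.camera_model("side"),[p,p+[0,0,.02]])-[300,170])*8)
E
```

```text
ee_pos: [0.5788, -0.1567, 0.0792]
wrist_force: [0.2, -0.2, 0.3]
[[362.95711416 454.22699106]
 [365.91598417 417.77706569]]
```

View pics/s4.png

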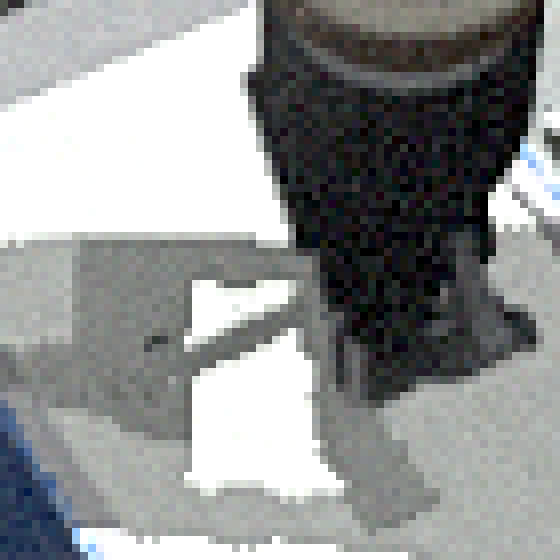

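The brightened side crop shows the shut fingertips at about (370,400), while the reported TCP projects to (363,454). The tips are therefore nearly 3 cm above the reported TCP, so I'll keep probing down by force.

```bash
python3 -m inch '[{"dp":[0,0,-0.08],"angular":[0,0,0],"gripper":0},{"dp":[0,0,-0.06],"angular":[0,0,0],"gripper":0},{"dp":[0,0,0],"angular":[0,0,0],"gripper":0}]' | grep -E "ee_pos|wrist"
```

```text
ee_pos: [0.5788, -0.1567, 0.0721]
wrist_force: [0.8, 0.1, 0.3]
```

```bash
python3 -m inch '[{"dp":[0,0,-0.06],"angular":[0,0,0],"gripper":0},{"dp":[0,0,0],"angular":[0,0,0],"gripper":0}]' | grep -E "ee_pos|wrist"
```

```text
ee_pos: [0.5789, -0.1567, 0.0693]
wrist_force: [0.6, 0.3, 0.1]
```

```bash
python3 -m inch '[{"dp":[0,0,-0.04],"angular":[0,0,0],"gripper":0},{"dp":[0,0,0],"angular":[0,0,0],"gripper":0}]' | grep -E "ee_pos|wrist"
```

```text
ee_pos: [0.579, -0.1567, 0.0674]
wrist_force: [-0.3, -0.1, -0.2]
```

```bash
python3 -m inch '[{"dp":[0,0,-0.05],"angular":[0,0,0],"gripper":0},{"dp":[0,0,0],"angular":[0,0,0],"gripper":0}]' | grep -E "ee_pos|wrist"
```

```text
ee_pos: [0.5789, -0.1567, 0.0648]
wrist_force: [0.7, -0.0, -0.9]
```

```bash
python3 -m inch '[{"dp":[0,0.2,0],"angular":[0,0,0],"gripper":0},{"dp":[0,0.2,0],"angular":[0,0,0],"gripper":0},{"dp":[0,0.15,0],"angular":[0,0,0],"gripper":0},{"dp":[0,0.15,0],"angular":[0,0,0],"gripper":0},{"dp":[0,0.15,0],"angular":[0,0,0],"gripper":0},{"dp":[0,0.15,0],"angular":[0,0,0],"gripper":0}]'
```

```text
time: 7.95
ee_pos: [0.5793, -0.1065, 0.0654]
orientation: [0.0, -0.021, 1.0, -0.0]
wrist_force: [0.1, -2.1, 2.0]
grip_width: -0.0001
grip_force: 1.1
```

Contact with the pull is made (about 2 N). Pushing on.

```bash
python3 -m inch '[{"dp":[-0.01,0.2,0],"angular":[0,0,0],"gripper":0},{"dp":[-0.01,0.3,0],"angular":[0,0,0],"gripper":0},{"dp":[-0.01,0.3,0],"angular":[0,0,0],"gripper":0},{"dp":[-0.01,0.3,0],"angular":[0,0,0],"gripper":0},{"dp":[-0.01,0.3,0],"angular":[0,0,0],"gripper":0},{"dp":[-0.01,0.3,0],"angular":[0,0,0],"gripper":0},{"dp":[-0.01,0.3,0],"angular":[0,0,0],"gripper":0},{"dp":[-0.01,0.3,0],"angular":[0,0,0],"gripper":0},{"dp":[-0.01,0.3,0],"angular":[0,0,0],"gripper":0},{"dp":[-0.01,0.2,0],"angular":[0,0,0],"gripper":0}]'
```

```text
time: 9.2
ee_pos: [0.574, 0.0342, 0.0651]
orientation: [-0.0, -0.021, 1.0, 0.0]
wrist_force: [0.3, -0.3, -0.6]
grip_width: 0.0003
grip_force: 0.0
```

```bash
python3 -m inch '[{"dp":[-0.01,0.15,0],"angular":[0,0,0],"gripper":0},{"dp":[-0.01,0.15,0],"angular":[0,0,0],"gripper":0},{"dp":[0,0.1,0],"angular":[0,0,0],"gripper":0},{"dp":[0,0.1,0],"angular":[0,0,0],"gripper":0}]'
```

```text
time: 9.7
ee_pos: [0.5731, 0.0583, 0.0651]
orientation: [0.0, -0.021, 1.0, -0.0]
wrist_force: [0.5, 0.7, 1.2]
grip_width: 0.0
grip_force: 0.0
```

Run:
```python
from h import *
t=manip.camera("top");s=manip.camera("side")
out=np.hstack([cv2.resize(t[120:280,150:430],(455,260)),cv2.resize(s[90:300,220:440],(272,260))])
cv2.imwrite("pics/s5.png",out[:,:,::-1]); print(out.shape)
```

```text
(260, 727, 3)
```

View pics/s5.png

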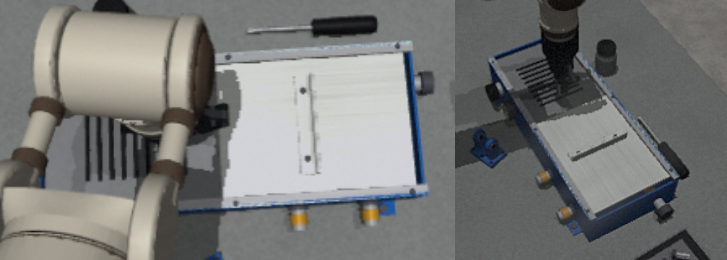

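It slipped over again: the picture shows the pull still at top pixel about (342,195). That puts the real tip roughly 39 mm above the reported TCP, since it grazed the top of the 104 mm pull at a reported 65 mm. I'll go back and go lower, probing by force.

```bash
python3 -m inch '[{"dp":[0,0,0.8],"angular":[0,0,0],"gripper":0},{"dp":[0.02,-0.86,0],"angular":[0,0,0],"gripper":0},{"dp":[0.02,-0.86,0],"angular":[0,0,0],"gripper":0},{"dp":[0.02,-0.86,0],"angular":[0,0,0],"gripper":0},{"dp":[0.02,-0.86,0],"angular":[0,0,0],"gripper":0},{"dp":[0.02,-0.86,0],"angular":[0,0,0],"gripper":0},{"dp":[0,0,-0.5],"angular":[0,0,0],"gripper":0},{"dp":[0,0,-0.4],"angular":[0,0,0],"gripper":0},{"dp":[0,0,-0.06],"angular":[0,0,0],"gripper":0},{"dp":[0,0,0],"angular":[0,0,0],"gripper":0}]'
```

```text
time: 11.05
ee_pos: [0.5782, -0.1563, 0.0572]
orientation: [-0.0, -0.022, 1.0, 0.0]
wrist_force: [0.1, -0.2, 0.1]
grip_width: 0.0002
grip_force: 0.0
```

```bash
python3 -m inch '[{"dp":[0,0,-0.05],"angular":[0,0,0],"gripper":0},{"dp":[0,0,0],"angular":[0,0,0],"gripper":0}]' | grep -E "ee_pos|wrist"
```

```text
ee_pos: [0.5785, -0.1568, 0.0551]
wrist_force: [-0.2, -0.3, 0.1]
```

```bash
python3 -m inch '[{"dp":[0,0,-0.05],"angular":[0,0,0],"gripper":0},{"dp":[0,0,0],"angular":[0,0,0],"gripper":0}]' | grep -E "ee_pos|wrist"
```

```text
ee_pos: [0.578, -0.1567, 0.0519]
wrist_force: [-0.8, -0.4, -0.2]
```

```bash
python3 -m inch '[{"dp":[0,0.2,0],"angular":[0,0,0],"gripper":0},{"dp":[0,0.2,0],"angular":[0,0,0],"gripper":0},{"dp":[0,0.15,0],"angular":[0,0,0],"gripper":0},{"dp":[0,0.15,0],"angular":[0,0,0],"gripper":0},{"dp":[0,0.15,0],"angular":[0,0,0],"gripper":0}]'
```

```text
time: 12.18
ee_pos: [0.5779, -0.1146, 0.0521]
orientation: [-0.0, -0.021, 1.0, -0.001]
wrist_force: [-2.7, -4.0, 0.8]
grip_width: 0.0004
grip_force: 1.8
```

```bash
python3 -m inch '[{"dp":[0,0.15,0],"angular":[0,0,0],"gripper":0},{"dp":[0,0.15,0],"angular":[0,0,0],"gripper":0},{"dp":[0,0.15,0],"angular":[0,0,0],"gripper":0}]'
```

```text
time: 12.55
ee_pos: [0.5779, -0.0915, 0.052]
orientation: [-0.0, -0.021, 1.0, -0.0]
wrist_force: [-3.4, -3.5, 0.1]
grip_width: -0.0001
grip_force: 1.8
```

Now it pushes steadily at about 3.5 N. Continuing.

```bash
python3 -m inch '[{"dp":[-0.01,0.2,0],"angular":[0,0,0],"gripper":0},{"dp":[-0.01,0.3,0],"angular":[0,0,0],"gripper":0},{"dp":[-0.01,0.3,0],"angular":[0,0,0],"gripper":0},{"dp":[-0.01,0.3,0],"angular":[0,0,0],"gripper":0},{"dp":[-0.01,0.3,0],"angular":[0,0,0],"gripper":0},{"dp":[-0.01,0.3,0],"angular":[0,0,0],"gripper":0},{"dp":[-0.01,0.3,0],"angular":[0,0,0],"gripper":0},{"dp":[-0.01,0.3,0],"angular":[0,0,0],"gripper":0},{"dp":[-0.01,0.2,0],"angular":[0,0,0],"gripper":0}]'
```

```text
time: 13.68
ee_pos: [0.5731, 0.0343, 0.0519]
orientation: [-0.0, -0.021, 1.0, 0.0]
wrist_force: [-2.4, -4.0, 0.9]
grip_width: 0.0001
grip_force: 1.9
```

```bash
python3 -m inch '[{"dp":[-0.01,0.15,0],"angular":[0,0,0],"gripper":0},{"dp":[-0.01,0.15,0],"angular":[0,0,0],"gripper":0},{"dp":[0,0.1,0],"angular":[0,0,0],"gripper":0},{"dp":[0,0.1,0],"angular":[0,0,0],"gripper":0}]'
python3 - <<'E'
from h import *
ms=manip.camera_model("side"); s=manip.camera("side")
# profile of brightness along opening centre line in box y, at cover top height
c=np.array([.5754,.0008])
for x in(-.05,.0):
  ys=np.arange(-.24,.1,.01); q=proj(ms,local(c,.0411,np.c_[ys*0+x,ys,ys*0+.085])).round().astype(int)
  print(x,[(round(y,2),int(s[v,u].mean())) for y,(u,v) in zip(ys,q)])
E
```

```text
time: 14.18
ee_pos: [0.5724, 0.0584, 0.052]
orientation: [-0.0, -0.021, 1.0, -0.0]
wrist_force: [-1.7, -4.5, 0.3]
grip_width: -0.0001
grip_force: 1.7
-0.05 [(np.float64(-0.24), 78), (np.float64(-0.23), 78), (np.float64(-0.22), 54), (np.float64(-0.21), 82), (np.float64(-0.2), 53), (np.float64(-0.19), 44), (np.float64(-0.18), 38), (np.float64(-0.17), 84), (np.float64(-0.16), 80), (np.float64(-0.15), 75), (np.float64(-0.14), 77), (np.float64(-0.13), 38), (np.float64(-0.12), 57), (np.float64(-0.11), 117), (np.float64(-0.1), 39), (np.float64(-0.09), 23), (np.float64(-0.08), 29), (np.float64(-0.07), 42), (np.float64(-0.06), 43), (np.float64(-0.05), 112), (np.float64(-0.04), 156), (np.float64(-0.03), 154), (np.float64(-0.02), 153), (np.float64(-0.01), 151), (np.float64(0.0), 153), (np.float64(0.01), 142), (np.float64(0.02), 85), (np.float64(0.03), 110), (np.float64(0.04), 82), (np.float64(0.05), 75), (np.float64(0.06), 85), (np.float64(0.07), 84), (np.float64(0.08), 67), (np.float64(0.09), 84)]
0.0 [(np.float64(-0.24), 76), (np.float64(-0.23), 44), (np.float64(-0.22), 46), (np.float64(-0.21), 86), (np.float64(-0.2), 49), (np.float64(-0.19), 126), (np.float64(-0.18), 117), (np.float64(-0.17), 80), (np.float64(-0.16), 74), (np.float64(-0.15), 73), (np.float64(-0.14), 38), (np.float64(-0.13), 37), (np.float64(-0.12), 51), (np.float64(-0.11), 32), (np.float64(-0.1), 166), (np.float64(-0.09), 166), (np.float64(-0.08), 166), (np.float64(-0.07), 28), (np.float64(-0.06), 35), (np.float64(-0.05), 149), (np.float64(-0.04), 160), (np.float64(-0.03), 155), (np.float64(-0.02), 157), (np.float64(-0.01), 155), (np.float64(0.0), 90), (np.float64(0.01), 87), (np.float64(0.02), 88), (np.float64(0.03), 67), (np.float64(0.04), 67), (np.float64(0.05), 66), (np.float64(0.06), 29), (np.float64(0.07), 46), (np.float64(0.08), 43), (np.float64(0.09), 55)]
```

The cover edge is at box y of about -0.052, so roughly 42 mm remain to the stop.

```bash
python3 -m inch '[{"dp":[-0.01,0.15,0],"angular":[0,0,0],"gripper":0},{"dp":[-0.01,0.15,0],"angular":[0,0,0],"gripper":0},{"dp":[0,0.12,0],"angular":[0,0,0],"gripper":0},{"dp":[0,0.1,0],"angular":[0,0,0],"gripper":0},{"dp":[0,0.08,0],"angular":[0,0,0],"gripper":0}]'
python3 - <<'E'
from h import *
ms=manip.camera_model("side"); s=manip.camera("side")
c=np.array([.5754,.0008])
for x in(-.05,.0,.05):
  ys=np.arange(-.07,.03,.004); q=proj(ms,local(c,.0411,np.c_[ys*0+x,ys,ys*0+.085])).round().astype(int)
  print(x,[(float(round(y,3)),int(s[v,u].mean())) for y,(u,v) in zip(ys,q)])
E
```

```text
time: 14.85
ee_pos: [0.5713, 0.0886, 0.0521]
orientation: [-0.0, -0.021, 1.0, 0.0]
wrist_force: [-1.2, -3.2, -0.2]
grip_width: 0.0001
grip_force: 1.7
-0.05 [(-0.07, 47), (-0.066, 51), (-0.062, 46), (-0.058, 51), (-0.054, 47), (-0.05, 45), (-0.046, 47), (-0.042, 47), (-0.038, 47), (-0.034, 47), (-0.03, 44), (-0.026, 48), (-0.022, 113), (-0.018, 159), (-0.014, 152), (-0.01, 152), (-0.006, 152), (-0.002, 157), (0.002, 151), (0.006, 155), (0.01, 152), (0.014, 152), (0.018, 152), (0.022, 153), (0.026, 155)]
0.0 [(-0.07, 33), (-0.066, 42), (-0.062, 42), (-0.058, 50), (-0.054, 33), (-0.05, 37), (-0.046, 33), (-0.042, 38), (-0.038, 38), (-0.034, 37), (-0.03, 39), (-0.026, 38), (-0.022, 115), (-0.018, 169), (-0.014, 161), (-0.01, 156), (-0.006, 156), (-0.002, 155), (0.002, 156), (0.006, 151), (0.01, 156), (0.014, 152), (0.018, 153), (0.022, 159), (0.026, 141)]
0.05 [(-0.07, 20), (-0.066, 27), (-0.062, 29), (-0.058, 43), (-0.054, 29), (-0.05, 32), (-0.046, 35), (-0.042, 36), (-0.038, 28), (-0.034, 36), (-0.03, 35), (-0.026, 31), (-0.022, 86), (-0.018, 167), (-0.014, 157), (-0.01, 155), (-0.006, 155), (-0.002, 152), (0.002, 157), (0.006, 153), (0.01, 151), (0.014, 159), (0.018, 144), (0.022, 77), (0.026, 84)]
```

Edge is at about -0.022 (cover ≈ 0.22). A few small creeping steps for margin.

```bash
python3 -m inch '[{"dp":[0,0.05,0],"angular":[0,0,0],"gripper":0},{"dp":[0,0.05,0],"angular":[0,0,0],"gripper":0},{"dp":[0,0,0],"angular":[0,0,0],"gripper":0}]'|grep -E "ee_p|wrist"
```

```text
ee_pos: [0.5718, 0.0936, 0.0522]
wrist_force: [-1.3, -0.6, -0.5]
```

```bash
python3 -m inch '[{"dp":[0,0.05,0],"angular":[0,0,0],"gripper":0},{"dp":[0,0,0],"angular":[0,0,0],"gripper":0}]'|grep -E "ee_p|wrist"
```

```text
ee_pos: [0.5717, 0.0959, 0.0522]
wrist_force: [-1.1, -2.4, -1.1]
```

```bash
python3 -m inch '[{"dp":[0,0.05,0],"angular":[0,0,0],"gripper":0},{"dp":[0,0,0],"angular":[0,0,0],"gripper":0}]'|grep -E "ee_p|wrist"
```

```text
ee_pos: [0.5717, 0.0985, 0.0522]
wrist_force: [-1.4, -1.4, 0.7]
```

Cover is open to about 0.233, just short of its stop. I'll back off, lift and look at the valves.

```bash
python3 -m inch '[{"dp":[0,-0.4,0],"angular":[0,0,0],"gripper":0},{"dp":[0,0,1],"angular":[0,0,0],"gripper":0},{"dp":[0,-0.2,1],"angular":[0,0,0],"gripper":0},{"dp":[0,-0.9,0.3],"angular":[0,0,0],"gripper":0},{"dp":[0,-0.6,0],"angular":[0,0,0],"gripper":0},{"dp":[0,0,0],"angular":[0,0,0],"gripper":0}]'
python3 - <<'E'
from h import *
m=manip.camera_model("wrist"); w=manip.camera("wrist"); np.savez("pics/w.npz",**{k:np.array(v) for k,v in m.items()},w=w)
s=manip.camera("side")
c=[.5754,.0008]
for y in(-.178,-.08): print(y,proj(m,local(c,.0411,[[.015,y,.062],[-.035,y,.07]])).round())
out=np.zeros((400,960,3),np.uint8);out[:,:640]=w;out[:,640:]=cv2.resize(s[160:300,290:402],(320,400))
cv2.imwrite("pics/w2.png",cv2.resize(out[:,:,::-1],(800,333)))
E
```

```text
time: 16.52
ee_pos: [0.5721, -0.0094, 0.1677]
orientation: [0.001, -0.019, 1.0, -0.0]
wrist_force: [0.2, 0.2, 0.3]
grip_width: 0.0001
grip_force: 0.0
-0.178 [[155. 204.]
 [143. 156.]]
-0.08 [[250. 204.]
 [245. 156.]]
```

View pics/w2.png

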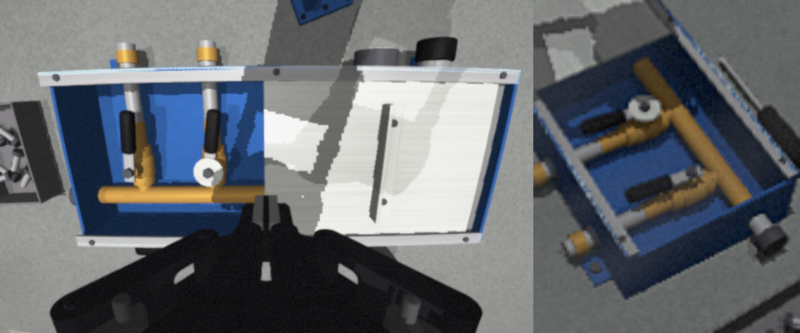

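The wrist view shows the round disc at about (208,171) in the picture, which is raw (250,205). That matches the stem predicted at box y -0.08, so the tagged valve is the one nearer the cover. Its grip is at (212,130), slightly turned; the plain valve is at (128,172). I'll go to the -y side of the tagged grip.

```bash
python3 -m inch '[{"dp":[-0.3,-1,0],"angular":[0,0,0],"gripper":0},{"dp":[-0.34,-1.0,0],"angular":[0,0,0],"gripper":0},{"dp":[0,0,-0.8],"angular":[0,0,0],"gripper":0},{"dp":[0,0,-0.8],"angular":[0,0,0],"gripper":0},{"dp":[0,0,-0.5],"angular":[0,0,0],"gripper":0},{"dp":[0,0,0],"angular":[0,0,0],"gripper":0}]'
```

```text
time: 17.38
ee_pos: [0.5377, -0.1051, 0.0597]
orientation: [-0.002, -0.022, 1.0, 0.001]
wrist_force: [-0.5, -0.5, 0.5]
grip_width: 0.0
grip_force: 0.0
```

```bash
python3 -m inch '[{"dp":[0,0,-0.3],"angular":[0,0,0],"gripper":0},{"dp":[0,0,-0.2],"angular":[0,0,0],"gripper":0},{"dp":[0,0,0],"angular":[0,0,0],"gripper":0}]'
python3 - <<'E'
from h import *
s=manip.camera("side");w=manip.camera("wrist")
out=np.zeros((480,800,3),np.uint8);out[:,:400]=cv2.resize(cv2.convertScaleAbs(s[180:276,300:380],alpha=1.6),(400,480),interpolation=cv2.INTER_NEAREST);out[:,400:]=cv2.resize(cv2.convertScaleAbs(w[60:300,200:400],alpha=1.6),(400,480))
cv2.imwrite("pics/l1.png",out[:,:,::-1])
E
```

```text
time: 17.75
ee_pos: [0.5391, -0.1065, 0.0364]
orientation: [-0.001, -0.021, 1.0, 0.0]
wrist_force: [0.1, 0.3, -0.8]
grip_width: 0.0002
grip_force: 0.0
```

View pics/l1.png

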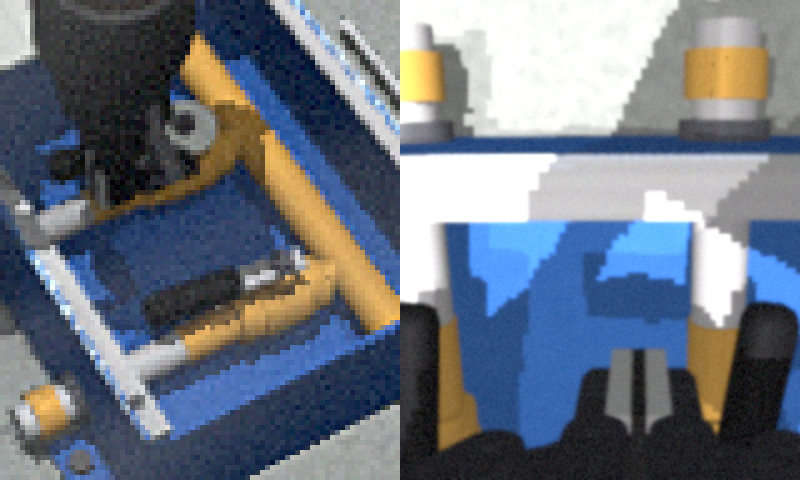

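The finger (wrist crop (640,400)) stands between the two levers, with the tagged grip on its right (760,380) and the plain one at the left (415,380). Going down to grip height.

```bash
python3 -m inch '[{"dp":[0,0,-0.15],"angular":[0,0,0],"gripper":0},{"dp":[0,0,-0.12],"angular":[0,0,0],"gripper":0},{"dp":[0,0,0],"angular":[0,0,0],"gripper":0}]'
python3 - <<'E'
from h import *
# finger centre path for lever angle th: world TCP
stem=local([.5754,.0008],.0411,[[.015,-.08,0]])[0]; M=R.from_euler('z',.0411).as_matrix()
for th in [.1,.3,.5,.7,.9,1.1,1.3,1.45,1.54]:
    c,s=np.cos(th),np.sin(th); h=.013*c+.011*s+.008; r=.048
    print(th,(stem+M@[-r*c-h*s, r*s-h*c,0]).round(4)[:2])
E
```

```text
time: 18.23
ee_pos: [0.5389, -0.1065, 0.0228]
orientation: [-0.001, -0.021, 1.0, 0.0]
wrist_force: [0.1, -0.0, -0.4]
grip_width: -0.0001
grip_force: 0.0
0.1 [ 0.5445 -0.0977]
0.3 [ 0.5412 -0.0891]
0.5 [ 0.5397 -0.0794]
0.7 [ 0.5404 -0.0689]
0.9 [ 0.5436 -0.0583]
1.1 [ 0.5495 -0.0483]
1.3 [ 0.5579 -0.0396]
1.45 [ 0.5657 -0.0344]
1.54 [ 0.5709 -0.032 ]
```

```bash
python3 -m inch '[{"dp":[0.03,0.14,0],"angular":[0,0,0],"gripper":0},{"dp":[0,0.14,0],"angular":[0,0,0],"gripper":0},{"dp":[0,0.14,0],"angular":[0,0,0],"gripper":0},{"dp":[0,0.12,0],"angular":[0,0,0],"gripper":0}]'|grep -E "ee_p|wrist"
```

```text
ee_pos: [0.5418, -0.0815, 0.0244]
wrist_force: [-0.7, -9.2, -0.6]
```

Lever is turning at about 9 N.

```bash
python3 -m inch '[{"dp":[-0.01,0.13,0],"angular":[0,0,0],"gripper":0},{"dp":[-0.01,0.12,0],"angular":[0,0,0],"gripper":0},{"dp":[0.03,0.11,0],"angular":[0,0,0],"gripper":0},{"dp":[0.04,0.1,0],"angular":[0,0,0],"gripper":0},{"dp":[0.06,0.1,0],"angular":[0,0,0],"gripper":0}]'|grep -E "ee_p|wrist"
```

```text
ee_pos: [0.5471, -0.0537, 0.0241]
wrist_force: [-1.1, -8.8, 0.0]
```

```bash
python3 -m inch '[{"dp":[0.08,0.1,0],"angular":[0,0,0],"gripper":0},{"dp":[0.1,0.08,0],"angular":[0,0,0],"gripper":0},{"dp":[0.1,0.06,0],"angular":[0,0,0],"gripper":0},{"dp":[0.1,0.05,0],"angular":[0,0,0],"gripper":0}]'|grep -E "ee_p|wrist"
```

```text
ee_pos: [0.5643, -0.0382, 0.0235]
wrist_force: [-5.8, -4.9, 1.7]
```

```bash
python3 -m inch '[{"dp":[0.06,0.02,0],"angular":[0,0,0],"gripper":0},{"dp":[0.05,0.02,0],"angular":[0,0,0],"gripper":0},{"dp":[0,0,0],"angular":[0,0,0],"gripper":0}]'|grep -E "ee_p|wrist"
python3 - <<'E'
from h import *
m=manip.camera_model("wrist");w=manip.camera("wrist")
st=local([.5754,.0008],.0411,[[.015,-.08,.07]])[0]
M=R.from_euler('z',.0411).as_matrix()
# darkness along rays from stem at several lever angles, grip top height
for th in np.arange(.6,2.0,.1):
    v=[]
    for r in (.035,.05,.065,.072):
        u=proj(m,st+M@[-r*np.cos(th),r*np.sin(th),0])[0].round().astype(int); v.append(tuple(int(t) for t in w[u[1],u[0]]) if 0<=u[1]<400 and 0<=u[0]<640 else None)
    print(round(th,1),v)
E
```

```text
ee_pos: [0.5697, -0.0356, 0.0232]
wrist_force: [-3.2, -3.7, 1.1]
0.6 [(84, 62, 34), (26, 49, 80), (52, 96, 165), (59, 115, 195)]
0.7 [(48, 54, 69), (29, 52, 84), (29, 52, 86), (59, 108, 181)]
0.8 [(22, 45, 79), (29, 50, 82), (32, 52, 84), (40, 69, 120)]
0.9 [(26, 42, 68), (78, 77, 77), (29, 49, 80), (28, 49, 81)]
1.0 [(20, 21, 24), (21, 24, 25), (26, 49, 80), (27, 46, 81)]
1.1 [(23, 21, 25), (41, 41, 41), (26, 41, 78), (32, 50, 83)]
1.2 [(27, 27, 29), (77, 77, 75), (38, 68, 109), (22, 44, 80)]
1.3 [(24, 23, 27), (24, 17, 24), (20, 14, 20), (68, 78, 93)]
1.4 [(18, 18, 18), (27, 22, 26), (15, 16, 14), (110, 111, 106)]
1.5 [(23, 21, 26), (27, 26, 27), (20, 21, 22), (22, 21, 26)]
1.6 [(23, 23, 24), (25, 25, 26), (20, 18, 24), (18, 22, 25)]
1.7 [(19, 19, 18), (21, 23, 25), (21, 19, 19), (17, 13, 16)]
1.8 [(22, 22, 23), (6, 11, 10), (16, 17, 20), (12, 13, 19)]
1.9 [(22, 22, 23), (22, 21, 23), (18, 19, 14), (18, 19, 15)]
```

```bash
python3 -m inch '[{"dp":[0.03,0,0],"angular":[0,0,0],"gripper":0},{"dp":[0,0,0],"angular":[0,0,0],"gripper":0}]'|grep -E "ee_p|wrist"
```

```text
ee_pos: [0.5708, -0.0353, 0.0232]
wrist_force: [-5.1, -2.4, 2.6]
```

```bash
python3 -m inch '[{"dp":[0.03,0,0],"angular":[0,0,0],"gripper":0},{"dp":[0,0,0],"angular":[0,0,0],"gripper":0}]'|grep -E "ee_p|wrist"
```

```text
ee_pos: [0.5722, -0.035, 0.0232]
wrist_force: [-6.1, -1.6, 4.2]
```

```bash
python3 -m inch '[{"dp":[0.03,0,0],"angular":[0,0,0],"gripper":0},{"dp":[0,0,0],"angular":[0,0,0],"gripper":0}]'|grep -E "ee_p|wrist"
```

```text
ee_pos: [0.5735, -0.0347, 0.0232]
wrist_force: [-6.5, -1.4, 3.3]
```

```bash
python3 -m inch '[{"dp":[0.03,0,0],"angular":[0,0,0],"gripper":0},{"dp":[0,0,0],"angular":[0,0,0],"gripper":0}]'|grep -E "ee_p|wrist"
```

```text
ee_pos: [0.5747, -0.0344, 0.0231]
wrist_force: [-6.8, -0.2, 4.3]
```

```bash
python3 -m inch '[{"dp":[0.03,0,0],"angular":[0,0,0],"gripper":0},{"dp":[0,0,0],"angular":[0,0,0],"gripper":0}]'|grep -E "ee_p|wrist"
```

```text
ee_pos: [0.5747, -0.0343, 0.023]
wrist_force: [-12.6, -0.2, 9.5]
```

```bash
python3 -m inch '[{"dp":[0.03,0,0],"angular":[0,0,0],"gripper":0},{"dp":[0,0,0],"angular":[0,0,0],"gripper":0}]'|grep -E "ee_p|wrist"
```

```text
ee_pos: [0.5747, -0.0343, 0.023]
wrist_force: [-17.0, -1.0, 13.6]
```

The position stalls while the force rises, so the lever is at its stop. I'll back off, lift away and check.

```bash
python3 -m inch '[{"dp":[-0.25,0,0],"angular":[0,0,0],"gripper":0},{"dp":[-0.15,-0.1,0.2],"angular":[0,0,0],"gripper":0},{"dp":[0,0,0.9],"angular":[0,0,0],"gripper":0},{"dp":[0,0,1],"angular":[0,0,0],"gripper":0},{"dp":[0,0,1],"angular":[0,0,0],"gripper":0},{"dp":[0,0.5,0],"angular":[0,0,0],"gripper":0},{"dp":[0,0,0],"angular":[0,0,0],"gripper":0}]'
python3 - <<'E'
from h import *
m=manip.camera_model("wrist");w=manip.camera("wrist");c=[.5754,.0008]; M=R.from_euler('z',.0411).as_matrix()
for y in(-.08,-.178):
    st=local(c,.0411,[[.015,y,.07]])[0]
    for r in(.04,.055,.065):
        print(y,r,[(round(float(t),2),int(w[tuple(proj(m,st+M@[-r*np.cos(t),r*np.sin(t),0])[0].round().astype(int)[::-1])].max())) for t in np.arange(-.3,2.1,.1)])
ms=manip.camera_model("side");s=manip.camera("side");ys=np.arange(-.04,.02,.004)
q=proj(ms,local(c,.0411,np.c_[ys*0-.06,ys,ys*0+.085])).round().astype(int);print([(round(float(y),3),int(s[v,u].mean())) for y,(u,v) in zip(ys,q)])
E
```

```text
time: 22.65
ee_pos: [0.5605, -0.0145, 0.18]
orientation: [0.001, -0.022, 1.0, -0.0]
wrist_force: [-0.3, -0.3, 0.4]
grip_width: 0.0007
grip_force: 0.0
-0.08 0.04 [(-0.3, 192), (-0.2, 190), (-0.1, 191), (0.0, 179), (0.1, 225), (0.2, 230), (0.3, 190), (0.4, 106), (0.5, 76), (0.6, 77), (0.7, 77), (0.8, 78), (0.9, 79), (1.0, 74), (1.1, 79), (1.2, 79), (1.3, 94), (1.4, 17), (1.5, 21), (1.6, 19), (1.7, 21), (1.8, 75), (1.9, 76), (2.0, 79)]
-0.08 0.055 [(-0.3, 198), (-0.2, 196), (-0.1, 195), (0.0, 173), (0.1, 235), (0.2, 190), (0.3, 77), (0.4, 163), (0.5, 180), (0.6, 112), (0.7, 108), (0.8, 105), (0.9, 124), (1.0, 111), (1.1, 90), (1.2, 76), (1.3, 80), (1.4, 66), (1.5, 28), (1.6, 17), (1.7, 42), (1.8, 77), (1.9, 90), (2.0, 109)]
-0.08 0.065 [(-0.3, 195), (-0.2, 191), (-0.1, 197), (0.0, 166), (0.1, 218), (0.2, 138), (0.3, 147), (0.4, 178), (0.5, 188), (0.6, 108), (0.7, 106), (0.8, 185), (0.9, 190), (1.0, 178), (1.1, 103), (1.2, 81), (1.3, 78), (1.4, 97), (1.5, 21), (1.6, 14), (1.7, 66), (1.8, 73), (1.9, 108), (2.0, 68)]
-0.178 0.04 [(-0.3, 165), (-0.2, 162), (-0.1, 191), (0.0, 46), (0.1, 36),
[... 317 characters left out ...]
92), (0.5, 83), (0.6, 80), (0.7, 79), (0.8, 152), (0.9, 156), (1.0, 159), (1.1, 173), (1.2, 185), (1.3, 189), (1.4, 186), (1.5, 186), (1.6, 186), (1.7, 165), (1.8, 77), (1.9, 108), (2.0, 196)]
-0.178 0.065 [(-0.3, 166), (-0.2, 166), (-0.1, 168), (0.0, 190), (0.1, 44), (0.2, 37), (0.3, 76), (0.4, 81), (0.5, 77), (0.6, 78), (0.7, 162), (0.8, 166), (0.9, 168), (1.0, 189), (1.1, 186), (1.2, 190), (1.3, 186), (1.4, 182), (1.5, 188), (1.6, 188), (1.7, 164), (1.8, 77), (1.9, 169), (2.0, 223)]
[(-0.04, 45), (-0.036, 42), (-0.032, 48), (-0.028, 46), (-0.024, 51), (-0.02, 52), (-0.016, 45), (-0.012, 89), (-0.008, 167), (-0.004, 157), (-0.0, 158), (0.004, 162), (0.008, 151), (0.012, 163), (0.016, 145)]
```

The tagged grip reads about 1.56 rad, the plain lever about 0.15 rad (never touched), and the cover about 0.233 m. Handing in.

```bash
python3 -c "
from station import manip
print(manip.job_done())"
```

```text
the job is handed in; nothing more can be done
None
```

The job is handed in: the cover is open to about 0.233 m, the tagged lever is at its stop (about 1.56 rad), the other valve is still open (about 0.15 rad), and the arm touched nothing else that I know of, though I did not re-measure the loose items; the hand-in gave no verdict.

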